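# Park the film core at the top of its sloped gutter

## Robot

A 7-joint arm with a two-finger parallel gripper is mounted at the origin on the work surface. World frame = base frame: x ahead of the robot, y to its left, z up, the work surface at z = 0. Lengths are in m, angles in rad, forces in N, time in s.
With the tool pointing down it reaches from about 0.4 to 0.9 m from the base axis. Payload 5.5 kg.
Tool frame: the origin (TCP) lies at the very end of the fingers, on their centre line; the grasp point (between the pads) lies manip.grip_depth behind it (manip.grip_depth is the distance from the TCP to the grasp point, in m); z points along the fingers, y is the line along which they close (so a half turn about z gives the same grasp; the last joint's range is limited). The gripper opens to 85 mm and grips with 20 to 120 N. Pads are 22 mm wide; open, the fingers measure 114 mm over their backs; the gripper's body (76 mm by 85 mm) begins 54 mm behind the grasp point. The pads swing forward as they close: fully open they stand 13 mm farther back than shut.
Start: joints at [1.594, 0.501, -0.427, 1.55, 0.221, 1.138, -0.21], TCP at [0.154, -0.631, 0.231] pointing down, gripper open.
Joint ranges: [-2.88, 2.88], [-0.31, 2.03], [-1.54, 1.56], [0.2, 2.42], [-1.41, 4.55], [0.19, 2.02], [-2.57, 2.57]. Speed limits (rad/s): [2.57, 2.57, 3.14, 3.14, 3.14, 3.14, 3.14].

## Interface

Orientations are given as a rotation vector (axis times angle).
In Python, from station import manip gives the robot as it stands.
- The arm moves only by the tool move_arm, never from a script. Its argument "steps" is a list of rows, each an object of numbers: "grip": the closure, from 0 (fully open) to 1 (shut); "dx", "dy", "dz": the shift along the world's x, y, z in m; "wx", "wy", "wz": the turn, a rotation vector about the world's x, y, z in rad. In form: [{"grip": .., "dx": .., "dy": .., "dz": .., "wx": .., "wy": .., "wz": ..}, ...]. A call has 1 to 12 rows; each row shifts and turns the commanded pose from where the row before left it; what a row does not reach is not made up. A row lasts 1/10 s, in which the tool goes at most 50 mm and 8.59 degrees, less where a joint would pass 70% of its speed; a pose out of reach is approached as far as the arm can. A call is refused whole if a number of a shift passes 0.05 or a number of a turn 0.15, either way. A call with a gripper value outside its range is refused whole. The fingers move at their own pace and stop on an object; "newtons" is the grip in N (left out, the last holds). Time passes only in rows, so rows that do not move let the fingers close. It gives the time, the measured TCP pose, the force and the opening at its end, in the units of the state.
- manip.sense(): the state, without advancing time (a new reading comes with each control period).
- manip.camera(name): name is "scene" or "top" or "wrist"; returns (picture, depth): 420x560x3 uint8, red, green, blue; 420x560 float32, m along the optical axis (not along the pixel's ray), 0 where there is no reading.
- manip.get_calibration(name): a dict with "fx", "fy", "cx", "cy" (pixels), "rvec" (rotation vector, rad) and "tvec" (3), from world to camera coordinates, as OpenCV has them; the wrist camera has in their place "hand_eye" (4x4, takes a point from camera to tool coordinates, whose origin is the TCP and whose axes are the flange's). Camera axes: x right, y down, z forward; pixel columns grow to the right and rows downward; lengths in m; the calibration is good to about 2 mm. A picture is of the moment at which its call begins: read the wrist's pose just before it. get_calibration takes no time and is no camera call.
- manip.close_job(): hands the job in, once; it reports no verdict.
Trained networks look in the newest picture that a camera, given by its name, has taken for a name from the list of things; names that differ only in an ending like _2 or _b are one class to them, and where a whole thing is asked for, a point or a joint stands for the part that bears it (a point fixed in the world has none). Each returns a list of dicts, best first, with "confidence" (0 to 1); they miss things now and then, are a little off and sometimes report something else, mostly with a low value. They report only what shows in the picture. A call takes as long as a camera call. They do not tell look-alikes from the thing itself.
- manip.boxes_of(camera, target): "bbox" ([left, top, width, height] in pixels, round what is visible of it).
The state is a dict: "time_s": time; "q": joint angles; "dq": joint speeds; "joint_torque": joint torques, N m; "tcp_pos": TCP position; "ee_rot": TCP orientation; "force": force on the tool from outside, world axes, zero at the start; "ft_torque": the same for the moment, N m; "gripper_width": finger opening in m.
Only numpy, scipy, OpenCV 4.12 (cv2) and the standard library are available. Lean on these libraries where they do the work, as an engineer would, in place of code of your own. Each camera call takes 0.05 s, during which the arm holds its last target. There are 200 camera calls.

## Task

The film core we use for magazine tests has run down to the bottom of the sloped aluminium gutter on the mat. Push it back up the gutter with a fingertip, gently and without flicking it, over the crest and into the seat against the end stop, so that it stays there when you let go. Only push it, do not pick it up, and leave the other things on the mat where they are.

Things in the scene. Friction and masses are not known exactly. Their poses are not given: they have to be found in the camera images.
- core: The core to push: black plastic wheel, 76.2 mm diameter, 35 mm wide, 25.4 mm bore, about 65 g (varies), standing on its rim in the gutter. Origin at its centre, y along the bore (across the lane); its x and z turn as it rolls. It starts at rest on the low lip and rolls freely: let go below the crest, it rolls back down to the lip.
- gutter: The gutter, fixed: a folded aluminium channel on a 390 x 90 x 6 mm base plate. Origin under the plate on the lane's centreline, on top of the flat mat (3 mm above the bench); x level, towards the high end, y across, z up. Lane 39 mm wide; side walls 3 mm thick, 14 mm above its floor. No part of it moves.
- gutter_crest (a point): Point on the lane floor at the crest, x 75, z 51.1 mm from the gutter's origin. x points uphill along the lane floor, which rises 8 degrees, z square to it. The core's centre is 38.1 mm off the floor all the way up. Beyond the crest the floor falls 12 degrees to the stop: past it the core rolls into the seat by itself.
- gutter_seat (a point): Centre of the core when it rests in the seat against the end stop, x 102.9, z 84.1 mm from the gutter's origin; axes as the gutter's. The stop is an upright plate, face at x 141, top 95 mm up; behind it a rail clamp with a knurled thumbscrew on a 15 mm post, top 112 mm up.
- gutter_lip (a point): Middle of the low lip's inside face on the lane floor, x -175, z 16 mm from the gutter's origin; axes as the gutter's. The lip is 3 mm thick and its top 18 mm above the lane floor (z 34 mm). The core resting on it has its centre at x -145.9, z 58.5 mm from the gutter's origin.
- spare_core: Bystander: a core like the first, lying flat on the mat. 76.2 mm across, 35 mm high; origin under its centre.
- narrow_core: Bystander: a narrow core lying flat on the mat. 50.8 mm across, 16 mm high; origin under its centre.
- prime_lens: Bystander: matte black cine prime lens standing upright, up to 95 mm across, 109 mm high; origin under its centre.
- rear_cap: Bystander: red plastic rear lens cap lying flat, 63 mm across, 18 mm high; origin under its centre.
- step_ring: Bystander: silver step-up filter ring lying flat, 83 mm across, 9 mm high; origin under its centre.
- blower: Bystander: orange rubber blower bulb standing with its black nozzle up, 60 mm across, 128 mm high; origin under its centre.
- loupe: Bystander: chrome loupe standing upright, 47 mm across, 55 mm high; origin under its centre.
There are look-alikes about, which are no part of the job. Leave any blue look-alike of the core alone.

How it is judged:
By the outcome, as a careful person would: the job done as asked, in the order asked, and still so for the second after the job is handed in, with the robot touching nothing.
It also fails if it takes over 38 s, if anything falls off the work surface, if the arm or the gripper's body presses on something with over 40 N, if the wrist force passes 120 N, or if a joint passes its speed limit or range.

## Working session

There is one attempt and no reset: what is moved stays moved. The work goes in short steps, Python scripts to look and compute and a tool call to move; the robot and the scene stay as the last step left them, time stands still between calls to the robot, and variables do not carry over. Pictures are saved under pics/ and viewed, on a budget of 10 in all, crops included, one or two more only if the job needs it, and the job is handed in when it is done.

Besides the shell and the picture viewer there is one more tool, called after "Emit:" by a JSON object that holds its "api" and its "payload". move_arm: Moves the arm, as the interface text tells. Its arguments: {"type":"object","properties":{"steps":{"type":"array","items":{"type":"object","properties":{"grip":{"type":"number"},"dx":{"type":"number"},"dy":{"type":"number"},"dz":{"type":"number"},"wx":{"type":"number"},"wy":{"type":"number"},"wz":{"type":"number"}}}},"newtons":{"type":"number"}},"required":["steps"]}

```bash
mkdir -p pics; ls
cat > h.py <<'E'
import numpy as np, cv2
from station import manip
def cal(n):
    c=manip.get_calibration(n); K=np.array([[c['fx'],0,c['cx']],[0,c['fy'],c['cy']],[0,0,1]])
    R=cv2.Rodrigues(np.array(c['rvec'],float))[0]; return K,R,np.array(c['tvec'],float)
def cloud(n,d):
    K,R,t=cal(n); v,u=np.mgrid[:d.shape[0],:d.shape[1]]
    P=np.stack([(u-K[0,2])/K[0,0]*d,(v-K[1,2])/K[1,1]*d,d],-1)
    return (P-t)@R
def proj(n,p):
    K,R,t=cal(n); q=(np.atleast_2d(p)@R.T+t)@K.T; return q[:,:2]/q[:,2:]
E
python3 - <<'E'
from h import *
for n in ['scene','top']:
    im,d=manip.camera(n); np.savez(n+'.npz',im=im,d=d); cv2.imwrite(f'pics/{n}0.png',im[:,:,::-1])
    P=cloud(n,d)
    for t in ['core','gutter','spare_core']:
        for b in manip.boxes_of(n,t)[:4]:
            x,y,w,h=map(int,b['bbox']); print(n,t,b['bbox'],round(b['confidence'],2),P[y+h//2,x+w//2].round(3))
s=manip.sense(); print(s['time_s'],s['tcp_pos'],s['ee_rot'],s['gripper_width'],manip.grip_depth)
E
```

```text
pics
scene core [257.0, 124.4, 29.8, 32.2] 0.92 [ 0.435 -0.262  0.053]
scene core [142.8, 165.7, 19.4, 36.0] 0.9 [ 0.755 -0.317  0.066]
scene core [192.4, 137.9, 24.6, 34.2] 0.82 [ 0.595 -0.33   0.056]
scene core [242.4, 150.0, 31.7, 34.4] 0.75 [ 0.55  -0.19   0.072]
scene gutter [237.4, 170.6, 144.0, 107.2] 0.88 [ 0.551 -0.021  0.012]
scene gutter [264.6, 233.1, 25.6, 23.7] 0.44 [ 0.651 -0.024  0.017]
scene spare_core [206.8, 180.2, 29.9, 10.1] 0.62 [ 0.62  -0.243  0.026]
top core [392.1, 135.1, 42.0, 29.3] 0.95 [ 0.737 -0.329  0.078]
top core [367.4, 298.0, 41.9, 31.7] 0.9 [ 0.424 -0.264  0.077]
top core [397.1, 213.6, 41.5, 24.0] 0.72 [ 0.588 -0.329  0.078]
top core [175.3, 222.9, 192.5, 55.6] 0.67 [ 0.547 -0.048  0.043]
top gutter [178.9, 220.7, 185.4, 56.7] 0.77 [ 0.549 -0.046  0.043]
top spare_core [334.4, 183.4, 38.9, 37.2] 0.9 [ 0.647 -0.221  0.002]
0.4 [ 0.15437607 -0.63130277  0.23115698] [-3.11877262e+00 -3.75748905e-01 -1.03043882e-05] 0.08547498952736324 0.0187
```

View pics/scene0.png

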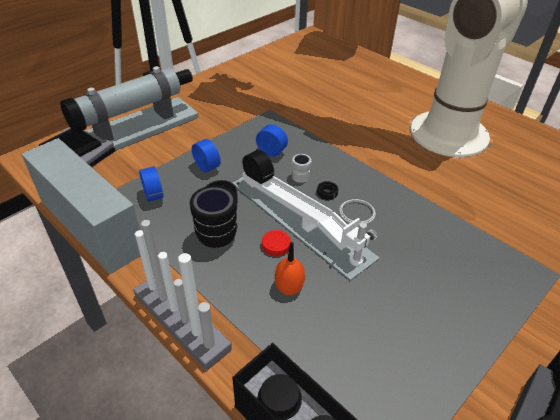

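View pics/top0.png

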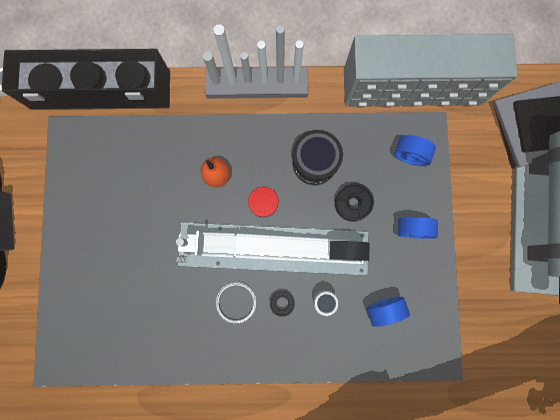

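Candidates (top picture): the blue wheels at (414,150), (418,227) and (388,311) are look-alikes. The flat black spare is at (354,201) and the flat narrow core at (282,302). The black wheel standing in the gutter's low end at (349,250), scene (258,166), is the one I want. Next I'll check it in a crop and fit the gutter.

```bash
cat > fit.py <<'E'
from h import *
z=np.load('top.npz'); im,d=z['im'],z['d']; P=cloud('top',d)
hsv=cv2.cvtColor(im,cv2.COLOR_RGB2HSV)
sub=np.zeros(d.shape,bool); sub[212:282,168:378]=1
m=sub&(d>0)&(P[...,2]>0.0065)&(P[...,2]<0.2)
# mat z
print('mat z',np.median(P[320:370,100:300,2]))
n,l,st,_=cv2.connectedComponentsWithStats(m.astype(np.uint8)); k=1+st[1:,4].argmax(); m=l==k
plate=m&(P[...,2]<0.014)
r=cv2.minAreaRect(P[plate][:,:2].astype(np.float32)); print('rect',r, 'plate z',np.median(P[plate][:,2]))
core=m&(im.max(-1)<70)&(P[...,2]>.05); c=P[core]; print('core',len(c),c.min(0),c.max(0),np.median(c,0))
# white floor / walls profile
B=cv2.boxPoints(r); print(B)
cr=np.hstack([cv2.resize(im[205:290,165:385],(800,309))]); s=np.load('scene.npz')['im'][140:285,225:390]
cv2.imwrite('pics/crop.png',np.vstack([cr,cv2.resize(s,(800,703))[:0]])[:,:,::-1])
cv2.imwrite('pics/crop.png',np.vstack([cr, cv2.copyMakeBorder(cv2.resize(s,(330,290)),0,0,0,470,0)])[:,:,::-1])
E
python3 fit.py
```

```text
mat z 0.0033812757892874973
rect ((0.5496715307235718, -0.04935188591480255), (0.39407244324684143, 0.09480360895395279), 86.13765716552734) plate z 0.009244852412307653
core 614 [ 0.5226118  -0.23341456  0.06177678] [ 0.55986831 -0.1613156   0.10212595] [ 0.54176725 -0.19017076  0.09376744]
[[ 0.4891051  -0.24274763]
 [ 0.5836934  -0.24913356]
 [ 0.61023796  0.14404386]
 [ 0.5156497   0.15042979]]
```

View pics/crop.png

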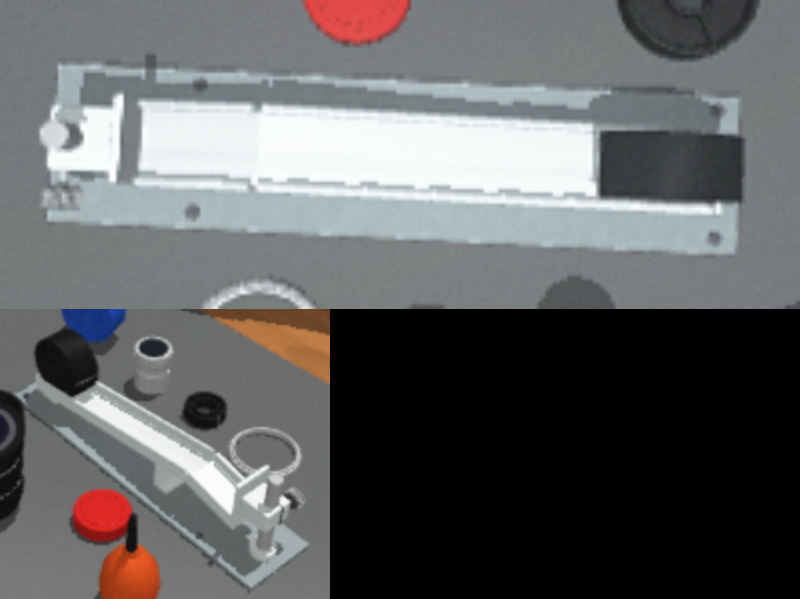

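The crop confirms it: the black wheel stands at the gutter's low end, crop (670,165), and the stop and thumbscrew are at the left end, crop (60,135). I'll turn the tool so that the flat sides of the shut fingers face uphill, then approach from behind the lip.

Emit:
{"api": "move_arm", "payload": {"steps": [{"grip": 1,"dx": 0.028,"dy": 0.024,"wz": 0.105},{"grip": 1,"dx": 0.028,"dy": 0.024,"wz": 0.105},{"grip": 1,"dx": 0.028,"dy": 0.024,"wz": 0.105},{"grip": 1,"dx": 0.028,"dy": 0.024,"wz": 0.105},{"grip": 1,"dx": 0.028,"dy": 0.024,"wz": 0.105},{"grip": 1,"dx": 0.028,"dy": 0.024,"wz": 0.105},{"grip": 1,"dx": 0.028,"dy": 0.024,"wz": 0.105},{"grip": 1,"dx": 0.028,"dy": 0.024,"wz": 0.105},{"grip": 1,"dx": 0.028,"dy": 0.024,"wz": 0.105},{"grip": 1,"dx": 0.028,"dy": 0.024,"wz": 0.105},{"grip": 1,"dx": 0.028,"dy": 0.024,"wz": 0.105},{"grip": 1,"dx": 0.028,"dy": 0.024,"wz": 0.105}]}}

```text
validation failed for argument at $.st...
```

Emit:
{"api": "move_arm", "payload": {"steps": [{"grip": 1.0,"dx": 0.028,"dy": 0.024,"dz": 0.0,"wx": 0.0,"wy": 0.0,"wz": 0.105}]}}

```text
time_s: 0.5
tcp_pos: [0.1765, -0.6107, 0.2308]
ee_rot: [3.096, 0.527, -0.006]
force: [-0.4, -0.6, -0.9]
gripper_width: 0.0729
```

Emit:
{"api": "move_arm", "payload": {"steps": [{"grip": 1.0,"dx": 0.028,"dy": 0.024,"dz": 0.0,"wx": 0.0,"wy": 0.0,"wz": 0.105},{"grip": 1.0,"dx": 0.028,"dy": 0.024,"dz": 0.0,"wx": 0.0,"wy": 0.0,"wz": 0.105},{"grip": 1.0,"dx": 0.028,"dy": 0.024,"dz": 0.0,"wx": 0.0,"wy": 0.0,"wz": 0.105},{"grip": 1.0,"dx": 0.028,"dy": 0.024,"dz": 0.0,"wx": 0.0,"wy": 0.0,"wz": 0.105},{"grip": 1.0,"dx": 0.028,"dy": 0.024,"dz": 0.0,"wx": 0.0,"wy": 0.0,"wz": 0.105},{"grip": 1.0,"dx": 0.028,"dy": 0.024,"dz": 0.0,"wx": 0.0,"wy": 0.0,"wz": 0.105},{"grip": 1.0,"dx": 0.028,"dy": 0.024,"dz": 0.0,"wx": 0.0,"wy": 0.0,"wz": 0.105},{"grip": 1.0,"dx": 0.028,"dy": 0.024,"dz": 0.0,"wx": 0.0,"wy": 0.0,"wz": 0.105},{"grip": 1.0,"dx": 0.028,"dy": 0.024,"dz": 0.0,"wx": 0.0,"wy": 0.0,"wz": 0.105},{"grip": 1.0,"dx": 0.028,"dy": 0.024,"dz": 0.0,"wx": 0.0,"wy": 0.0,"wz": 0.105},{"grip": 1.0,"dx": 0.028,"dy": 0.024,"dz": 0.0,"wx": 0.0,"wy": 0.0,"wz": 0.105}]}}

```text
time_s: 1.6
tcp_pos: [0.4914, -0.3426, 0.2315]
ee_rot: [2.294, 2.145, -0.0]
force: [0.1, -0.1, 0.5]
gripper_width: 0.0
```

Emit:
{"api": "move_arm", "payload": {"steps": [{"grip": 1.0,"dx": 0.022,"dy": 0.035,"dz": 0.0,"wx": 0.0,"wy": 0.0,"wz": 0.0},{"grip": 1.0,"dx": 0.021,"dy": 0.037,"dz": 0.0,"wx": 0.0,"wy": 0.0,"wz": 0.0},{"grip": 1.0,"dx": 0.0,"dy": 0.0,"dz": -0.04,"wx": 0.0,"wy": 0.0,"wz": 0.0},{"grip": 1.0,"dx": 0.0,"dy": 0.0,"dz": -0.04,"wx": 0.0,"wy": 0.0,"wz": 0.0},{"grip": 1.0,"dx": 0.0,"dy": 0.0,"dz": -0.04,"wx": 0.0,"wy": 0.0,"wz": 0.0},{"grip": 1.0,"dx": 0.0,"dy": 0.0,"dz": -0.03,"wx": 0.0,"wy": 0.0,"wz": 0.0},{"grip": 1.0,"dx": 0.0,"dy": 0.0,"dz": 0.0,"wx": 0.0,"wy": 0.0,"wz": 0.0},{"grip": 1.0,"dx": 0.0,"dy": 0.0,"dz": 0.0,"wx": 0.0,"wy": 0.0,"wz": 0.0}]}}

```text
time_s: 2.4
tcp_pos: [0.5337, -0.2711, 0.0817]
ee_rot: [-2.298, -2.141, -0.001]
force: [-0.0, -0.4, 0.9]
gripper_width: 0.0
```

```bash
cat > look.py <<'E'
import sys
from h import *
s=manip.sense(); im,d=manip.camera('scene'); im2,d2=manip.camera('top')
a=cv2.resize(im[110:290,210:400],(570,540)); b=cv2.resize(im2[205:290,165:385],(570,220))
cv2.imwrite(f'pics/{sys.argv[1]}.png',cv2.resize(np.vstack([a,b]),(440,586))[:,:,::-1])
u=np.array([.0674,.9977]);o=np.array([.5497,-.0494]);t=np.array(s['tcp_pos'])
l=np.array([-u[1],u[0]])
print(s['time_s'],t.round(4),'lane',((t[:2]-o)@u).round(4),((t[:2]-o)@l).round(4),np.round(s['force'],2))
# core: black points in the lane (lateral |y|<17 mm, above floor) left of finger
for n,i,dd in (('scene',im,d),('top',im2,d2)):
    P=cloud(n,dd); q=P[...,:2]-o; X=q@u; Y=q@l
    m=(dd>0)&(abs(Y)<.022)&(X>-.2)&(X<.15)&(i.max(-1)<70)&(P[...,2]>.045)&(P[...,2]<.16)
    if m.sum()>20: print(n,m.sum(),'X',np.percentile(X[m],[2,50,98]).round(3),'Y',np.percentile(Y[m],[2,98]).round(3),'z98',np.percentile(P[...,2][m],[98]).round(3))
E
python3 look.py p1
```

```text
2.4 [ 0.5337 -0.2711  0.0817] lane -0.2223 0.001 [-0.02 -0.38  0.9 ]
scene 651 X [-0.184 -0.137 -0.112] Y [-0.017  0.016] z98 [0.099]
top 582 X [-0.184 -0.142 -0.113] Y [-0.018  0.015] z98 [0.101]
```

View pics/p1.png

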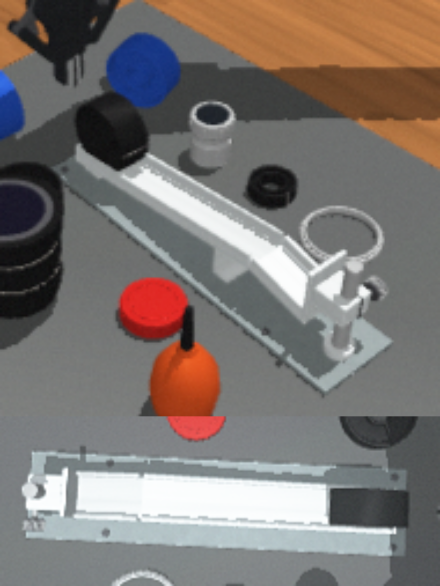

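Emit:
{"api": "move_arm", "payload": {"steps": [{"grip": 1.0,"dx": 0.002,"dy": 0.0,"dz": -0.032,"wx": 0.0,"wy": 0.0,"wz": 0.0},{"grip": 1.0,"dx": 0.0,"dy": 0.005,"dz": 0.0,"wx": 0.0,"wy": 0.0,"wz": 0.0},{"grip": 1.0,"dx": 0.001,"dy": 0.006,"dz": 0.0,"wx": 0.0,"wy": 0.0,"wz": 0.0},{"grip": 1.0,"dx": 0.0,"dy": 0.006,"dz": 0.0,"wx": 0.0,"wy": 0.0,"wz": 0.0},{"grip": 1.0,"dx": 0.001,"dy": 0.005,"dz": 0.0,"wx": 0.0,"wy": 0.0,"wz": 0.0},{"grip": 1.0,"dx": 0.0,"dy": 0.004,"dz": 0.0,"wx": 0.0,"wy": 0.0,"wz": 0.0},{"grip": 1.0,"dx": 0.0,"dy": 0.004,"dz": 0.0,"wx": 0.0,"wy": 0.0,"wz": 0.0},{"grip": 1.0,"dx": 0.0,"dy": 0.004,"dz": 0.001,"wx": 0.0,"wy": 0.0,"wz": 0.0},{"grip": 1.0,"dx": 0.0,"dy": 0.004,"dz": 0.001,"wx": 0.0,"wy": 0.0,"wz": 0.0}]}}

```text
time_s: 3.4
tcp_pos: [0.5373, -0.2332, 0.0514]
ee_rot: [2.299, 2.141, -0.0]
force: [0.7, -0.4, -0.2]
gripper_width: -0.0002
```

```bash
python3 look.py p2
```

```text
3.4 [ 0.5373 -0.2332  0.0514] lane -0.1843 -0.0001 [ 0.69 -0.37 -0.23]
scene 1146 X [-0.189 -0.148 -0.096] Y [-0.018  0.017] z98 [0.157]
top 616 X [-0.161 -0.124 -0.095] Y [-0.017  0.015] z98 [0.103]
```

View pics/p2.png

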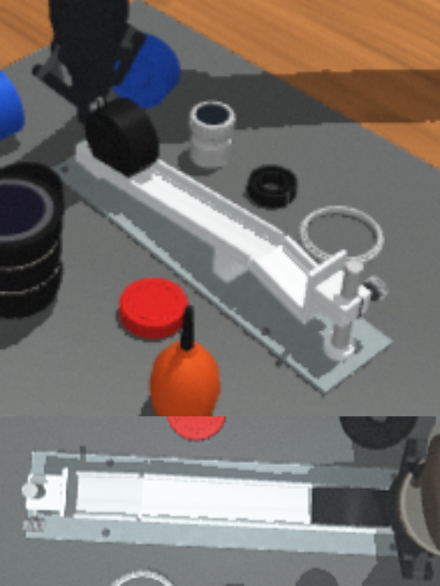

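The shut fingers sit behind the core at picture (95,100). The core has left the lip and moved about 17 mm uphill, straight in the lane. I'll continue slowly.

Emit:
{"api": "move_arm", "payload": {"steps": [{"grip": 1.0,"dx": 0.0003,"dy": 0.005,"dz": 0.0007,"wx": 0.0,"wy": 0.0,"wz": 0.0},{"grip": 1.0,"dx": 0.0003,"dy": 0.005,"dz": 0.0007,"wx": 0.0,"wy": 0.0,"wz": 0.0},{"grip": 1.0,"dx": 0.0003,"dy": 0.005,"dz": 0.0007,"wx": 0.0,"wy": 0.0,"wz": 0.0},{"grip": 1.0,"dx": 0.0003,"dy": 0.005,"dz": 0.0007,"wx": 0.0,"wy": 0.0,"wz": 0.0},{"grip": 1.0,"dx": 0.0003,"dy": 0.005,"dz": 0.0007,"wx": 0.0,"wy": 0.0,"wz": 0.0},{"grip": 1.0,"dx": 0.0003,"dy": 0.005,"dz": 0.0007,"wx": 0.0,"wy": 0.0,"wz": 0.0},{"grip": 1.0,"dx": 0.0003,"dy": 0.005,"dz": 0.0007,"wx": 0.0,"wy": 0.0,"wz": 0.0},{"grip": 1.0,"dx": 0.0003,"dy": 0.005,"dz": 0.0007,"wx": 0.0,"wy": 0.0,"wz": 0.0},{"grip": 1.0,"dx": 0.0003,"dy": 0.005,"dz": 0.0007,"wx": 0.0,"wy": 0.0,"wz": 0.0},{"grip": 1.0,"dx": 0.0003,"dy": 0.005,"dz": 0.0007,"wx": 0.0,"wy": 0.0,"wz": 0.0},{"grip": 1.0,"dx": 0.0003,"dy": 0.005,"dz": 0.0007,"wx": 0.0,"wy": 0.0,"wz": 0.0},{"grip": 1.0,"dx": 0.0003,"dy": 0.005,"dz": 0.0007,"wx": 0.0,"wy": 0.0,"wz": 0.0}]}}

```text
time_s: 4.7
tcp_pos: [0.541, -0.173, 0.0597]
ee_rot: [-2.299, -2.141, -0.0]
force: [-0.0, -0.9, 0.9]
gripper_width: -0.0003
```

```bash
python3 look.py p3
```

```text
4.7 [ 0.541  -0.173   0.0597] lane -0.1239 0.0003 [-0.03 -0.95  0.9 ]
scene 1190 X [-0.127 -0.083 -0.036] Y [-0.019  0.017] z98 [0.157]
top 553 X [-0.092 -0.062 -0.035] Y [-0.017  0.015] z98 [0.112]
```

Emit:
{"api": "move_arm", "payload": {"steps": [{"grip": 1.0,"dx": 0.0003,"dy": 0.005,"dz": 0.0007,"wx": 0.0,"wy": 0.0,"wz": 0.0},{"grip": 1.0,"dx": 0.0003,"dy": 0.005,"dz": 0.0007,"wx": 0.0,"wy": 0.0,"wz": 0.0},{"grip": 1.0,"dx": 0.0003,"dy": 0.005,"dz": 0.0007,"wx": 0.0,"wy": 0.0,"wz": 0.0},{"grip": 1.0,"dx": 0.0003,"dy": 0.005,"dz": 0.0007,"wx": 0.0,"wy": 0.0,"wz": 0.0},{"grip": 1.0,"dx": 0.0003,"dy": 0.005,"dz": 0.0007,"wx": 0.0,"wy": 0.0,"wz": 0.0},{"grip": 1.0,"dx": 0.0003,"dy": 0.005,"dz": 0.0007,"wx": 0.0,"wy": 0.0,"wz": 0.0},{"grip": 1.0,"dx": 0.0003,"dy": 0.005,"dz": 0.0007,"wx": 0.0,"wy": 0.0,"wz": 0.0},{"grip": 1.0,"dx": 0.0003,"dy": 0.005,"dz": 0.0007,"wx": 0.0,"wy": 0.0,"wz": 0.0},{"grip": 1.0,"dx": 0.0003,"dy": 0.005,"dz": 0.0007,"wx": 0.0,"wy": 0.0,"wz": 0.0},{"grip": 1.0,"dx": 0.0003,"dy": 0.005,"dz": 0.0007,"wx": 0.0,"wy": 0.0,"wz": 0.0},{"grip": 1.0,"dx": 0.0003,"dy": 0.005,"dz": 0.0007,"wx": 0.0,"wy": 0.0,"wz": 0.0},{"grip": 1.0,"dx": 0.0003,"dy": 0.005,"dz": 0.0007,"wx": 0.0,"wy": 0.0,"wz": 0.0}]}}

```text
time_s: 6.0
tcp_pos: [0.5446, -0.113, 0.0682]
ee_rot: [-2.299, -2.141, -0.0]
force: [0.0, -0.9, 0.8]
gripper_width: 0.0004
```

Emit:
{"api": "move_arm", "payload": {"steps": [{"grip": 1.0,"dx": 0.0003,"dy": 0.005,"dz": 0.0007,"wx": 0.0,"wy": 0.0,"wz": 0.0},{"grip": 1.0,"dx": 0.0003,"dy": 0.005,"dz": 0.0007,"wx": 0.0,"wy": 0.0,"wz": 0.0},{"grip": 1.0,"dx": 0.0003,"dy": 0.005,"dz": 0.0007,"wx": 0.0,"wy": 0.0,"wz": 0.0},{"grip": 1.0,"dx": 0.0003,"dy": 0.005,"dz": 0.0007,"wx": 0.0,"wy": 0.0,"wz": 0.0},{"grip": 1.0,"dx": 0.0003,"dy": 0.005,"dz": 0.0007,"wx": 0.0,"wy": 0.0,"wz": 0.0},{"grip": 1.0,"dx": 0.0003,"dy": 0.005,"dz": 0.0007,"wx": 0.0,"wy": 0.0,"wz": 0.0},{"grip": 1.0,"dx": 0.0003,"dy": 0.005,"dz": 0.0007,"wx": 0.0,"wy": 0.0,"wz": 0.0},{"grip": 1.0,"dx": 0.0003,"dy": 0.005,"dz": 0.0007,"wx": 0.0,"wy": 0.0,"wz": 0.0},{"grip": 1.0,"dx": 0.0003,"dy": 0.005,"dz": 0.0007,"wx": 0.0,"wy": 0.0,"wz": 0.0},{"grip": 1.0,"dx": 0.0003,"dy": 0.005,"dz": 0.0007,"wx": 0.0,"wy": 0.0,"wz": 0.0},{"grip": 1.0,"dx": 0.0003,"dy": 0.005,"dz": 0.0007,"wx": 0.0,"wy": 0.0,"wz": 0.0},{"grip": 1.0,"dx": 0.0003,"dy": 0.005,"dz": 0.0007,"wx": 0.0,"wy": 0.0,"wz": 0.0}]}}

```text
time_s: 7.2
tcp_pos: [0.5482, -0.053, 0.0766]
ee_rot: [-2.299, -2.141, 0.0]
force: [-0.3, 0.1, 1.0]
gripper_width: 0.0001
```

```bash
python3 look.py p4
```

```text
7.2 [ 0.5482 -0.053   0.0766] lane -0.0037 0.0013 [-0.29  0.06  1.03]
scene 1299 X [-0.008  0.041  0.084] Y [-0.017  0.017] z98 [0.156]
```

View pics/p4.png

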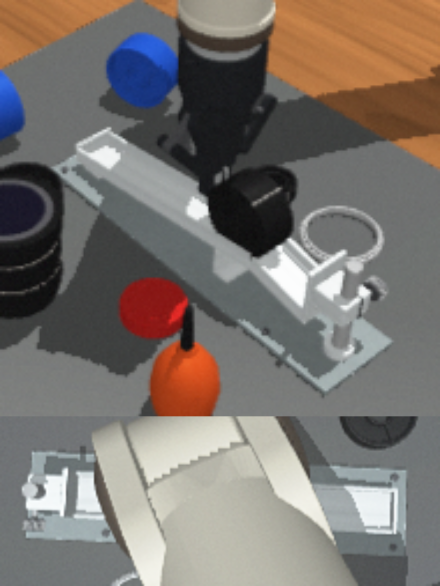

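The core, at picture (250,210), is about 25 mm short of the crest with its centre near x = 0.05, and the finger is still behind it. I'll go slower over the crest.

Emit:
{"api": "move_arm", "payload": {"steps": [{"grip": 1.0,"dx": 0.0003,"dy": 0.004,"dz": 0.0006,"wx": 0.0,"wy": 0.0,"wz": 0.0},{"grip": 1.0,"dx": 0.0003,"dy": 0.004,"dz": 0.0006,"wx": 0.0,"wy": 0.0,"wz": 0.0},{"grip": 1.0,"dx": 0.0003,"dy": 0.004,"dz": 0.0006,"wx": 0.0,"wy": 0.0,"wz": 0.0},{"grip": 1.0,"dx": 0.0003,"dy": 0.004,"dz": 0.0006,"wx": 0.0,"wy": 0.0,"wz": 0.0},{"grip": 1.0,"dx": 0.0003,"dy": 0.003,"dz": 0.0004,"wx": 0.0,"wy": 0.0,"wz": 0.0},{"grip": 1.0,"dx": 0.0003,"dy": 0.003,"dz": 0.0004,"wx": 0.0,"wy": 0.0,"wz": 0.0},{"grip": 1.0,"dx": 0.0002,"dy": 0.003,"dz": 0.0003,"wx": 0.0,"wy": 0.0,"wz": 0.0},{"grip": 1.0,"dx": 0.0002,"dy": 0.003,"dz": 0.0,"wx": 0.0,"wy": 0.0,"wz": 0.0},{"grip": 1.0,"dx": 0.0002,"dy": 0.003,"dz": 0.0,"wx": 0.0,"wy": 0.0,"wz": 0.0},{"grip": 1.0,"dx": 0.0002,"dy": 0.003,"dz": 0.0,"wx": 0.0,"wy": 0.0,"wz": 0.0}]}}

```text
time_s: 8.3
tcp_pos: [0.5508, -0.0191, 0.08]
ee_rot: [-2.299, -2.141, -0.0]
force: [-0.3, 0.4, -0.9]
gripper_width: -0.0001
```

```bash
python3 look.py p5
```

```text
8.3 [ 0.5508 -0.0191  0.08  ] lane 0.0303 0.001 [-0.32  0.35 -0.89]
scene 1285 X [0.026 0.093 0.134] Y [-0.017  0.017] z98 [0.156]
```

View pics/p5.png

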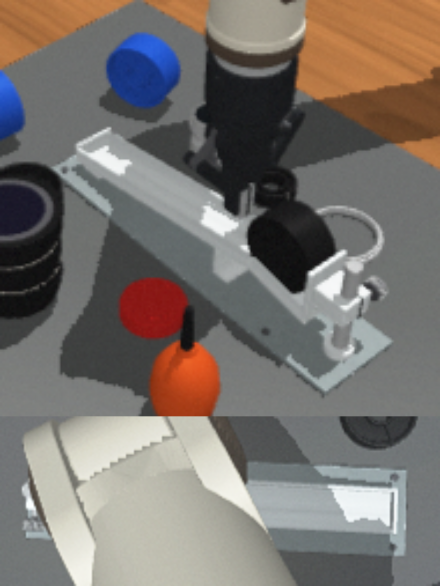

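The core, at picture (290,245), has gone over the crest and is against the stop, with a visible gap to the fingers. Now I'll back off downhill, lift clear and check.

Emit:
{"api": "move_arm", "payload": {"steps": [{"grip": 1.0,"dx": 0.0,"dy": 0.0,"dz": 0.0,"wx": 0.0,"wy": 0.0,"wz": 0.0},{"grip": 1.0,"dx": 0.0,"dy": -0.02,"dz": 0.0,"wx": 0.0,"wy": 0.0,"wz": 0.0},{"grip": 1.0,"dx": 0.0,"dy": -0.02,"dz": 0.01,"wx": 0.0,"wy": 0.0,"wz": 0.0},{"grip": 1.0,"dx": 0.0,"dy": -0.02,"dz": 0.03,"wx": 0.0,"wy": 0.0,"wz": 0.0},{"grip": 1.0,"dx": 0.0,"dy": -0.02,"dz": 0.04,"wx": 0.0,"wy": 0.0,"wz": 0.0},{"grip": 1.0,"dx": 0.0,"dy": -0.03,"dz": 0.04,"wx": 0.0,"wy": 0.0,"wz": 0.0},{"grip": 1.0,"dx": 0.0,"dy": -0.04,"dz": 0.02,"wx": 0.0,"wy": 0.0,"wz": 0.0},{"grip": 1.0,"dx": 0.0,"dy": -0.045,"dz": 0.0,"wx": 0.0,"wy": 0.0,"wz": 0.0},{"grip": 1.0,"dx": 0.0,"dy": -0.045,"dz": 0.0,"wx": 0.0,"wy": 0.0,"wz": 0.0},{"grip": 1.0,"dx": 0.0,"dy": -0.04,"dz": 0.0,"wx": 0.0,"wy": 0.0,"wz": 0.0},{"grip": 1.0,"dx": 0.0,"dy": 0.0,"dz": 0.0,"wx": 0.0,"wy": 0.0,"wz": 0.0}]}}

```text
time_s: 9.5
tcp_pos: [0.5484, -0.3086, 0.2191]
ee_rot: [2.31, 2.127, -0.005]
force: [-1.2, -0.6, 0.8]
gripper_width: 0.0003
```

```bash
python3 look.py p6
python3 - <<'E'
from h import *
a=np.load('top.npz')['im'].astype(int); b,_=manip.camera('top'); D=abs(a-b).max(-1)
print('bystander change:',{n:round(float(np.mean(D[y-12:y+12,x-12:x+12])),1) for n,(x,y) in dict(spare=(354,201),narrow=(282,302),lens=(317,155),cap=(263,201),ring=(236,302),blower=(216,171),loupe=(326,302),blue=(388,311)).items()})
E
```

```text
9.5 [ 0.5484 -0.3086  0.2191] lane -0.2587 -0.0162 [-1.23 -0.63  0.79]
scene 974 X [0.065 0.104 0.134] Y [-0.017  0.017] z98 [0.125]
top 457 X [0.062 0.107 0.133] Y [-0.017  0.015] z98 [0.125]
bystander change: {'spare': 7.4, 'narrow': 7.2, 'lens': 5.8, 'cap': 9.0, 'ring': 8.8, 'blower': 10.3, 'loupe': 9.4, 'blue': 48.8}
```

View pics/p6.png

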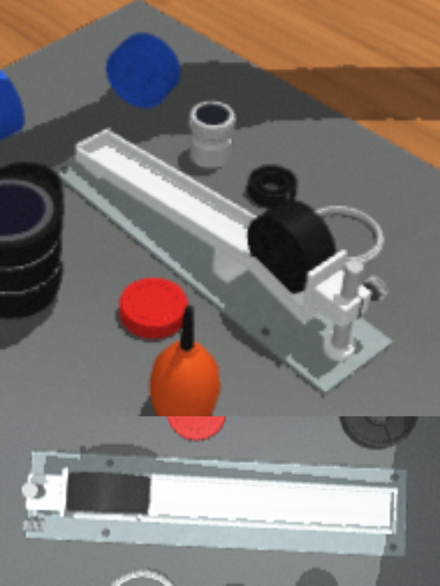

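The core, at picture (290,245), top strip (108,493), sits against the stop. Its top is at z = 0.125 m, which matches the seat, and the bystanders are where they were. The blue wheel near the arm reads as changed in the top view, probably because the arm covers or shades it. It is unmoved in the scene view.

```bash
python3 -c "
from h import *
print(manip.close_job())"
```

```text
the job is handed in; nothing more can be done
None
```

The core is back in the seat against the end stop, and I handed the job in at about 9.6 s of the 38 s allowed. I pushed it from behind with the shut fingertips at about 5 cm/s, slowing to 3 cm/s over the crest. It rolled into the seat by itself, and then I backed the arm off downhill and lifted it clear.

**Core position:** with the arm clear, both cameras showed the core centred near x = 0.10 m in the gutter's frame, with its top at z = 0.125 m. Both match the seat. It stayed there through the roughly 1.2 s retreat.

**Forces:** the wrist readings I saw stayed around 1 N, but I only had the one at the end of each move.

**Other things on the mat:** a before-and-after comparison of the top view showed no movement for the seven listed bystanders. The one check that disagreed was the blue wheel at top pixel (388,311), which showed a large change. I put that down to the arm covering or shading it, because the wheel was in its old place in the scene view. I did not check the other two blue wheels separately.

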